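# Seat the component board in a chassis and close its catch

## Robot

A 6-joint arm with a two-finger parallel gripper is mounted at the origin on the work surface. World frame = base frame: x ahead of the robot, y to its left, z up, the work surface at z = 0. Lengths are in mm, angles in rad, forces in N, time in s.
With the tool pointing down it reaches from about 350 to 875 mm from the base axis. Payload 4.2 kg.
Tool frame: the origin (TCP) lies at the very end of the fingers, on their centre line; the grasp point (between the pads) lies 19 mm behind it; z points along the fingers, x is the direction in which the jaws open and shut, and the axes are right-handed (so a half turn about z gives the same grasp; the last joint's range is limited). The gripper opens to 85 mm and grips with 20 to 120 N. Pads are 22 mm wide; open, the fingers measure 114 mm over their backs; the gripper's body (76 mm by 85 mm) begins 54 mm behind the grasp point. The pads swing forward as they close: fully open they stand 13 mm farther back than shut.
Start: joints at [1.5, 0.385, 0.008, 0, -1.194, -0.259], TCP at [202.376, 591.306, 231.312] pointing down, gripper open.
Joint ranges: [-3.14, 3.14], [-1.21, 2.06], [-1.07, 1.41], [-3.16, 2.05], [-2.99, -0.16], [-3.1, 3.1]. Speed limits (rad/s): [2.79, 2.79, 3.14, 3.14, 3.14, 3.14].

## Interface

Orientations are given as a unit quaternion [x, y, z, w].
In Python, from workcell import sensors, read_camera, close_job gives the robot as it stands.
- The arm moves only by the shell command python3 -m creep 'ROWS' [FORCE]. ROWS is JSON, a list of rows, each an object of numbers: "dx", "dy", "dz": the shift along the tool's x, y, z in cm; "twist": the turn about the tool's z in rad; "gripper": the closure in counts, from 0 (fully open) to 255 (shut). In form: [{"dx": .., "dy": .., "dz": .., "twist": .., "gripper": ..}, ...]. A call has 1 to 12 rows; each row is the pose to reach, as a shift and turn from the pose commanded when the call began, along the tool's axes at that moment; what a row does not reach only later rows make up. A row lasts 1/12 s, in which the tool goes at most 41.7 mm and 7.16 degrees, less where a joint would pass 70% of its speed; a pose out of reach is approached as far as the arm can. A call with a gripper value outside its range is refused whole. The fingers move at their own pace and stop on an object; FORCE is the grip in N (left out, the last holds). Time passes only in rows, so rows that repeat a pose let the fingers close. It gives the time, the measured TCP pose, the force and the opening at its end, in the units of the state.
- sensors.get_obs(): the state, without advancing time (a new reading comes with each control period).
- read_camera(name): name is "side" or "top" or "wrist"; returns a dict with "img" (420x560x3 uint8, red, green, blue), "fovy" (degrees; the focal length in pixels is half the picture's height over the tangent of half this angle, whatever the lens; pixels are square), "cx", "cy" (the principal point, pixels), "R" (3x3) and "t" (3): a world point X has camera coordinates R X + t; the wrist camera has in their place "mount" (4x4, takes a point from camera to tool coordinates, whose origin is the TCP and whose axes are the tool frame's). Camera axes: x right, y down, z forward; pixel columns grow to the right and rows downward; lengths in mm; the calibration is good to about 2 mm. A picture is of the moment at which its call begins: read the wrist's pose just before it. There is no depth.
- close_job(): hands the job in, once; it reports no verdict.
The state is a dict: "clock": time; "qpos": joint angles; "joint_velocities": joint speeds; "joint_efforts": joint torques, N m; "tcp_pos": TCP position; "eef_rot": TCP orientation; "contact_force": force on the tool from outside, world axes, zero at the start; "wrist_torque": the same for the moment, N m; "grip_width": opening from 0.0 (shut) to 1.0 (fully open).
Only numpy, scipy, OpenCV 4.12 (cv2) and the standard library are available. Lean on these libraries where they do the work, as an engineer would, in place of code of your own. Each camera call takes 0.05 s, during which the arm holds its last target.

## Task

With the fingertips only, push the brown component board along its rails, away from the robot, until you feel it drop into its locating notches and stop, lying flat. Then push the steel catch at the side all the way round over the board to hold it in. Push, never lift or carry the board, and leave the other parts and tools on the bench where they are.

Things in the scene. Friction and masses are not known exactly. Their poses are not given: they have to be found in the camera images.
- chassis: Grey base fixed to the bench, 300 x 320 x 6 mm. Origin at bench level midway between the rails; +x the way the board is pushed, +y left of it. Two rails along x (-130 to 150 mm) at |y| = 48 to 80 mm, tops at z = 26 mm; open between them down to z = 6 mm. Side guides beyond, 39 mm high, leave the board 2 mm each side. End bar at x = 152 mm, 39 mm high.
- seat (a point): Where the board's origin lies when it is seated, on the chassis at x = 50, y = 0, z = 26 mm (play 3 mm either way along x). The notches, 10 mm deep and 17 mm long, are in the rail tops, partly hidden by the board; their end walls stop it from sliding on.
- board: Brown panel 130 (x) x 160 (y) x 12 mm with heatsink, capacitors and terminal block up to 30 mm above it; 0.45 to 0.8 kg, loose. Origin: centre of the panel's underside; axes as the chassis. Four lugs 8 mm high, 10 mm long below it ride on the rails: underside at z = 34 mm while sliding, 26 mm once dropped. Starts 50 to 90 mm short of its seat. Sliding takes 1 to 4 N.
- board_edge (a point): Middle of the board's near (-x) edge, half-way up its thickness: the place to push, free of the rails.
- catch (a joint): Angle of the steel catch, a bar 16 mm wide, 12 mm high, underside at z = 41 mm. 0 rad: open, pointing from its post along chassis -x; grows clockwise seen from above; 1.57 rad (its stop): along chassis +y, across the board, 3 mm above the seated board. Starts at 0 to 0.25 rad; friction holds it, 1 to 2 N at the pin moves it. Cannot close over a board that has not dropped.
- catch_post (a point): Vertical axis about which the catch turns, at chassis x = 40, y = -110 mm, at the height of the bar's underside (z = 41 mm).
- catch_pin (a point): Top of the upright round pin on the catch, 14 mm in diameter, 55 mm from the post's axis, rising from the bar to z = 85 mm. The bar ends 65 mm from the axis.
- capacitor: a bystander, not part of the job: upright black cylinder, 32 mm diameter, 55 mm high, on the left of the base plate; origin at its underside
- tub: a bystander, not part of the job: grey open plastic tub 70 x 50 x 28 mm on the left of the base plate; origin under its centre
- choke: a bystander, not part of the job: choke with dark core and copper winding, 50 x 54 x 36 mm, on the far right of the base plate; origin under its centre
- ferrite: a bystander, not part of the job: dark ring 48 mm in diameter, 18 mm high, on the left of the base plate; origin under its centre
- screwdriver: a bystander, not part of the job: screwdriver lying on the bench to the right of the base; origin under it
- spanner: a bystander, not part of the job: spanner lying on the bench to the left of the base; origin under it
- can: a bystander, not part of the job: small canister with a paper label, 56 mm diameter, 100 mm high, on the bench beyond the base; origin under its centre
Not all that is in view belongs to the job. Leave any blue or pink look-alike of the board alone.

How it is judged (in metres and radians):
On the way, in this order (a step that is already met when the one before it is completed fails the run):
1. the board has dropped into its notches and lies flat, the catch still open (z of board in the frame of chassis below 0.029 m and x of board in the frame of chassis between 0.043 and 0.057 m and angle between the z axis of board and the z axis of chassis, either way round below 0.05 rad and value of joint catch below 0.6 rad), for 0.3 s.
2. the catch is swung right across the board (z of board in the frame of chassis below 0.029 m and x of board in the frame of chassis between 0.043 and 0.057 m and angle between the z axis of board and the z axis of chassis, either way round below 0.05 rad and value of joint catch above 1.4 rad), for 0.2 s.
At the end, for the whole second after the job is handed in: The board is at rest, flat (within 0.05 rad) in its notches: origin 43 to 57 mm along x of the chassis and lower than 29 mm above the bench; the catch stands at more than 1.4 rad, across the board (all of step 2 and linear speed of board below 0.01 m/s); the robot touches nothing.
It fails at once if the board is lifted or carried (more than 7 mm above its sliding height) or tipped by more than 0.2 rad (height (world z) of board above 0.041 m or angle between board's own z axis and vertical above 0.2 rad).
It fails at once if another part or tool is pushed more than 25 mm from its place (distance of any of capacitor, tub, choke, screwdriver, spanner, ferrite, can from where it was at the start of the episode above 0.025 m).
It fails at once if a standing part is knocked over (angle between any of capacitor, can, tub, choke, ferrite's own z axis and vertical above 0.5 rad).
It also fails if it takes over 48 s, if anything falls off the work surface, if the arm or the gripper's body presses on something with over 40 N, if the wrist force passes 120 N, or if a joint passes its speed limit or range.

## Working session

There is one attempt and no reset: what is moved stays moved. The work goes in short steps, Python scripts to look and compute and a shell command to move; the robot and the scene stay as the last step left them, time stands still between calls to the robot, and variables do not carry over. Pictures are saved under pics/ and viewed, and the job is handed in when it is done.

```bash
mkdir -p pics; ls; python3 - <<'E'
from workcell import sensors, read_camera
import cv2
o=sensors.get_obs();print(o)
for n in("top","side","wrist"):
    c=read_camera(n);cv2.imwrite(f"pics/{n}0.png",c["img"][:,:,::-1])
    print(n,{k:v for k,v in c.items() if k!="img"})
E
```

```text
pics
{'clock': 0.0, 'qpos': array([ 1.49961721e+00,  3.85544678e-01,  6.61015875e-03, -5.14343403e-04,
       -1.19402040e+00, -2.58613164e-01]), 'joint_velocities': array([-0.00138252, -0.0008597 ,  0.00049791,  0.00020065, -0.00079336,
       -0.00086997]), 'joint_efforts': array([ 5.57664771e-04, -3.92289805e+01,  1.88404351e+01,  4.18628320e+00,
       -4.53982342e-03,  8.06249062e-06]), 'tcp_pos': array([202.18380285, 590.75948992, 230.22036277]), 'eef_rot': array([-5.81366124e-01,  8.13641327e-01, -6.78785565e-04, -8.72505856e-04]), 'contact_force': array([ 0.13066565, -0.39635533, -0.22929954]), 'wrist_torque': array([ 0.03321991, -0.02835916,  0.04190942]), 'grip_width': 1.003169028243905}
top {'fovy': 56.76515096016469, 'cx': 277.005252310883, 'cy': 207.1299676785141, 'R': array([[-0.01422469, -0.99987912,  0.00627705],
       [-0.98192002,  0.01278354, -0.18886414],
       [ 0.18876107, -0.00885009, -0.98198316]]), 't': array([ 27.12292309, 532.55788531, 986.54061176])}
side {'fovy': 53.21281552243816, 'cx': 283.38203114438636, 'cy': 208.2513343688078, 'R': array([[-0.97420639, -0.22537749, -0.01126532],
       [-0.12526535,  0.58164076, -0.80374288],
       [ 0.18769792, -0.78160029, -0.59487013]]), 't': array([ 510.10202597,  131.48949453, 1018.9091518 ])}
wrist {'fovy': 69.67919689625919, 'cx': 283.670350892088, 'cy': 210.29316444862891, 'mount': array([[ 9.99999663e-01, -1.28952662e-04,  8.10371256e-04,
         8.01546066e-01],
       [-1.41563279e-04,  9.45655723e-01,  3.25169547e-01,
        -8.35933180e+01],
       [-8.08263694e-04, -3.25169552e-01,  9.45655386e-01,
        -1.42935834e+02],
       [ 0.00000000e+00,  0.00000000e+00,  0.00000000e+00,
         1.00000000e+00]])}
```

View pics/top0.png

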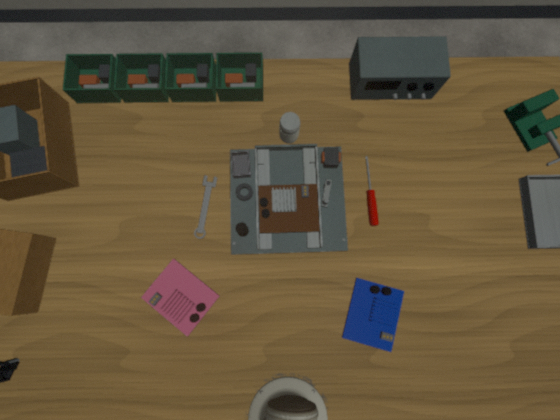

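View pics/side0.png

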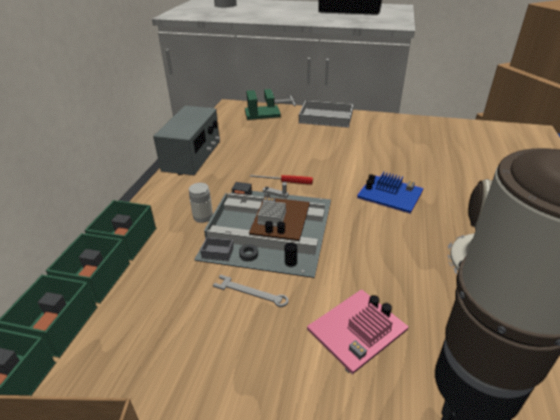

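View pics/wrist0.png

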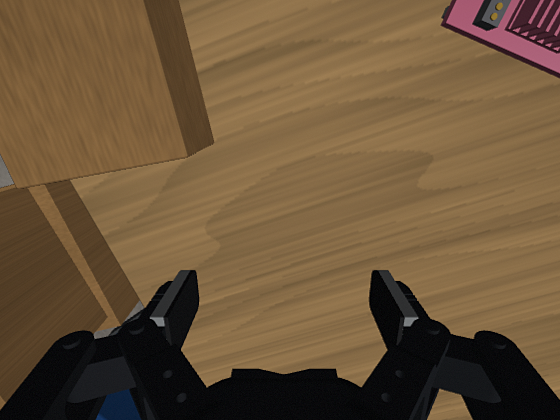

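Candidates for the board: the brown panel in the grey chassis at top-view (288,208), the pink look-alike at (181,298) and the blue one at (374,315). I choose the brown one on the rails. The catch should be the steel bar at (327,193). Next I check this in a close crop.

```bash
python3 - <<'E'
import cv2
a=cv2.imread("pics/top0.png")[100:265,185:395];cv2.imwrite("pics/c1.png",cv2.resize(a,None,fx=3.6,fy=3.6,interpolation=cv2.INTER_CUBIC))
a=cv2.imread("pics/side0.png")[170:310,180:350];cv2.imwrite("pics/c2.png",cv2.resize(a,None,fx=4.2,fy=4.2,interpolation=cv2.INTER_CUBIC))
E
```

```text
(no output)
```

View pics/c1.png

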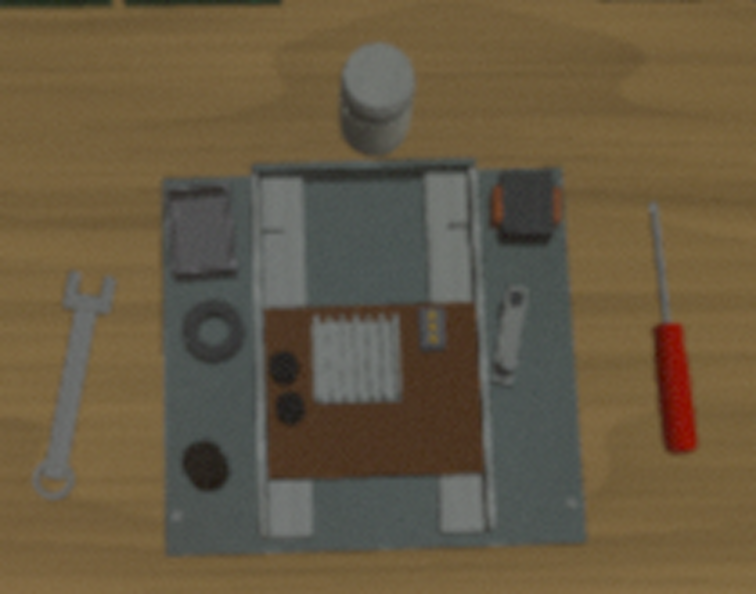

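View pics/c2.png

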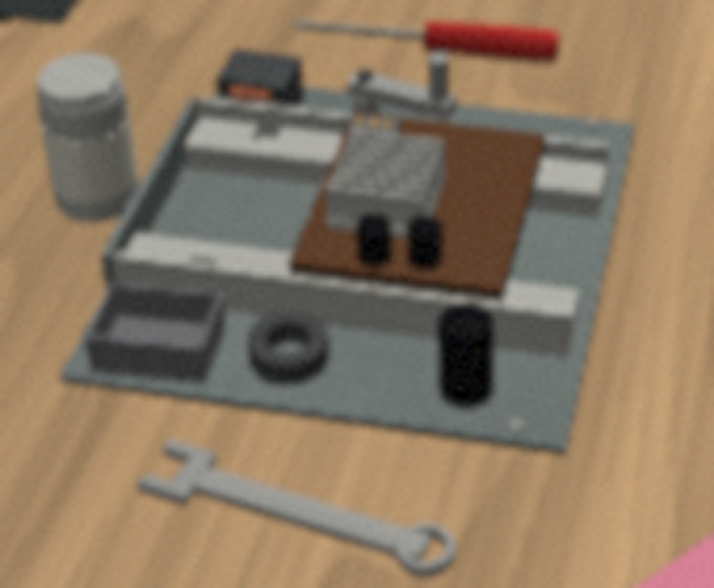

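The crops confirm it. The brown panel with heatsink, two capacitors and terminal block sits on the rails, with its near edge at crop 1 (268,478)–(485,472). The catch post is at (517,298) and the catch points toward the robot. Its pin top in crop 2 is (438,58). Next I fit the chassis pose from both cameras.

```bash
cat > h.py <<'E'
import numpy as np
from scipy.optimize import least_squares
from workcell import sensors, read_camera
from scipy.spatial.transform import Rotation as Ro
def proj(c,X):
    X=np.atleast_2d(X); f=210/np.tan(np.radians(c["fovy"]/2))
    p=X@np.array(c["R"]).T+c["t"]; return np.c_[c["cx"]+f*p[:,0]/p[:,2],c["cy"]+f*p[:,1]/p[:,2]]
def ray(c,uv,z):
    f=210/np.tan(np.radians(c["fovy"]/2)); R=np.array(c["R"]);o=-R.T@c["t"]
    d=R.T@[(uv[0]-c["cx"])/f,(uv[1]-c["cy"])/f,1]; return o+d*(z-o[2])/d[2]
def wristcam():
    o=sensors.get_obs(); c=read_camera("wrist"); T=np.eye(4);T[:3,:3]=Ro.from_quat(o["eef_rot"]).as_matrix();T[:3,3]=o["tcp_pos"]
    M=np.linalg.inv(T@np.array(c["mount"])); c["R"]=M[:3,:3];c["t"]=M[:3,3]; return c,o
def ch(p,X):
    X=np.atleast_2d(X).astype(float);c,s=np.cos(p[2]),np.sin(p[2]);return np.c_[p[0]+c*X[:,0]-s*X[:,1],p[1]+s*X[:,0]+c*X[:,1],X[:,2]]
def inv(p,X):
    c,s=np.cos(p[2]),np.sin(p[2]);d=np.array(X[:2])-p[:2];return np.array([c*d[0]+s*d[1],-s*d[0]+c*d[1],X[2]])
E
python3 - <<'E'
from h import *
T=read_camera("top");S=read_camera("side")
t=lambda a,b:(185+(a+.5)/3.6-.5,100+(b+.5)/3.6-.5); s=lambda a,b:(180+(a+.5)/4.2-.5,170+(b+.5)/4.2-.5)
obs=[(T,t(165,180),(150,160,6)),(T,t(560,169),(150,-160,6)),(T,t(585,542),(-150,-160,6)),(T,t(167,555),(-150,160,6)),
(S,s(565,450),(-150,160,6)),(S,s(633,122),(-150,-160,6)),(S,s(65,378),(150,160,6)),
(T,t(270,536),(-130,80,26)),(T,t(313,536),(-130,48,26)),(T,t(443,532),(-130,-48,26)),(T,t(484,531),(-130,-80,26))]
def f(p): return np.concatenate([(proj(c,ch(p,X))[0]-uv) for c,uv,X in obs])
r=least_squares(f,[550,0,0],loss='soft_l1',x_scale=[1,1,.01]);p=r.x;print(p);print(f(p).reshape(-1,2).round(1))
np.save("p.npy",p)
for n,uv,c,z in[("nearL",t(268,478),T,46),("nearR",t(485,472),T,46),("farL",t(265,308),T,46),("farR",t(473,302),T,46),("post",t(518,296),T,55),("pintopside",s(438,55),S,85),("pintop",t(508,366),T,85),("barend",t(502,384),T,53),("cap",t(205,465),T,30)]:
    w=ray(c,uv,z);print(n,w.round(1),inv(p,w).round(1))
E
```

```text
[ 5.63404119e+02 -1.01696306e+01  1.68978872e-02]
[[-0.7  0.1]
 [ 1.   0.1]
 [ 0.9  1.1]
 [-0.3  1.1]
 [ 2.1  0.5]
 [ 2.   0.7]
 [ 0.1  0. ]
 [ 0.  -2.5]
 [ 0.  -2.9]
 [-0.3 -2.9]
 [ 0.2 -2.9]]
nearL [466.2  68.2  46. ] [-95.8  80.   46. ]
nearR [468.5 -91.6  46. ] [-96.2 -79.8  46. ]
farL [595.   69.8  46. ] [32.9 79.4 46. ]
farR [597.6 -87.   46. ] [ 32.9 -77.4  46. ]
post [ 599.5 -119.8   55. ] [  34.3 -110.3   55. ]
pintopside [ 547.1 -112.1   85. ] [ -18.  -101.7   85. ]
pintop [ 540.  -106.2   85. ] [-25.  -95.6  85. ]
barend [ 533.  -105.6   53. ] [-32.  -94.9  53. ]
cap [478.7 115.9  30. ] [-82.6 127.5  30. ]
```

```bash
python3 - <<'E'
from h import *
T=read_camera("top");S=read_camera("side")
t=lambda a,b:(185+(a+.5)/3.6-.5,100+(b+.5)/3.6-.5); s=lambda a,b:(180+(a+.5)/4.2-.5,170+(b+.5)/4.2-.5)
obs=[(T,t(165,180),(150,160,6)),(T,t(560,169),(150,-160,6)),(T,t(585,542),(-150,-160,6)),(T,t(167,555),(-150,160,6)),
(S,s(565,450),(-150,160,6)),(S,s(633,122),(-150,-160,6)),(S,s(65,378),(150,160,6)),
(T,t(270,536),(-130,80,6)),(T,t(313,536),(-130,48,6)),(T,t(443,532),(-130,-48,6)),(T,t(484,531),(-130,-80,6))]
def f(p): return np.concatenate([(proj(c,ch(p,X))[0]-uv) for c,uv,X in obs])
r=least_squares(f,[550,0,0],loss='soft_l1',x_scale=[1,1,.01]);p=r.x;print(p);print(f(p).reshape(-1,2).round(1))
np.save("p.npy",p)
for n,uv,c,z in[("nearL",t(268,478),T,34),("nearR",t(485,472),T,34),("farL",t(265,308),T,46),("farR",t(473,302),T,46),("post",t(518,296),T,55),("pintopside",s(438,55),S,85),("pintop",t(508,366),T,85),("barend",t(502,384),T,53),("cap",t(205,465),T,30)]:
    w=ray(c,uv,z);print(n,w.round(1),inv(p,w).round(1))
E
```

```text
[ 5.63578883e+02 -1.04460111e+01  1.76414669e-02]
[[-0.6  0.1]
 [ 1.1 -0. ]
 [ 1.1  1. ]
 [-0.2  1.1]
 [ 2.2  0.4]
 [ 2.   0.7]
 [ 0.1 -0. ]
 [ 0.4 -1.9]
 [ 0.2 -2.3]
 [-0.8 -2.2]
 [-0.5 -2.3]]
nearL [467.8  68.7  34. ] [-94.4  80.8  34. ]
nearR [470.1 -93.   34. ] [-94.9 -80.9  34. ]
farL [595.   69.8  46. ] [32.8 79.7 46. ]
farR [597.6 -87.   46. ] [ 32.7 -77.2  46. ]
post [ 599.5 -119.8   55. ] [  34. -110.   55.]
pintopside [ 547.1 -112.1   85. ] [ -18.3 -101.4   85. ]
pintop [ 540.  -106.2   85. ] [-25.3 -95.3  85. ]
barend [ 533.  -105.6   53. ] [-32.2 -94.6  53. ]
cap [478.7 115.9  30. ] [-82.7 127.8  30. ]
```

```bash
cat >> h.py <<'E'
def go(w,yaw_tx=None):
    "needed shift (cm) in tool axes + twist to reach world w with tool x at angle yaw_tx"
    o=sensors.get_obs();R=Ro.from_quat(o["eef_rot"]).as_matrix();d=R.T@(np.array(w)-o["tcp_pos"])/10
    tw=None
    if yaw_tx is not None:
        a=np.arctan2(R[1,0],R[0,0]);tw=-((yaw_tx-a+np.pi)%(2*np.pi)-np.pi)
    print("clock",round(o["clock"],2),"tcp",o["tcp_pos"].round(1),"shift cm",d.round(2),"twist",tw,"F",np.round(o["contact_force"],1))
E
python3 - <<'E'
from h import *
go([500,-10,230],-np.pi/2+.0176)
E
python3 -m creep '[{"dx":47.3,"dy":-47.7,"dz":0,"twist":-0.348,"gripper":255},{"dx":47.3,"dy":-47.7,"dz":0,"twist":-0.348,"gripper":255},{"dx":47.3,"dy":-47.7,"dz":0,"twist":-0.348,"gripper":255},{"dx":47.3,"dy":-47.7,"dz":0,"twist":-0.348,"gripper":255},{"dx":47.3,"dy":-47.7,"dz":0,"twist":-0.348,"gripper":255},{"dx":47.3,"dy":-47.7,"dz":0,"twist":-0.348,"gripper":255},{"dx":47.3,"dy":-47.7,"dz":0,"twist":-0.348,"gripper":255},{"dx":47.3,"dy":-47.7,"dz":0,"twist":-0.348,"gripper":255},{"dx":47.3,"dy":-47.7,"dz":0,"twist":-0.348,"gripper":255},{"dx":47.3,"dy":-47.7,"dz":0,"twist":-0.348,"gripper":255},{"dx":47.3,"dy":-47.7,"dz":0,"twist":-0.348,"gripper":255},{"dx":47.3,"dy":-47.7,"dz":0,"twist":-0.348,"gripper":255}]'
python3 - <<'E'
from h import *
go([500,-10,230],-np.pi/2+.0176)
E
```

```text
clock 0.35 tcp [202.3 591.2 231.1] shift cm [ 47.24 -47.63   0.13] twist -0.3474193318621581 F [-1.1  0.   0.8]
clock: 1.35
tcp_pos: [424.7, 141.3, 231.8]
eef_rot: [0.714, -0.7, 0.0, -0.001]
contact_force: [0.4, 0.5, 0.8]
grip_width: -0.001
clock 1.35 tcp [424.7 141.3 231.8] shift cm [15.27 -7.25  0.18] twist 0.001207146099446721 F [0.4 0.5 0.8]
```

```bash
python3 -m creep '[{"dx":15.3,"dy":-7.2},{"dx":15.3,"dy":-7.2},{"dx":15.3,"dy":-7.2},{"dx":15.3,"dy":-7.2},{"dx":15.3,"dy":-7.2},{"dx":15.3,"dy":-7.2},{"dx":15.3,"dy":-7.2}]'
python3 - <<'E'
from h import *
import cv2,pickle
go([500,-10,230],-np.pi/2+.0176)
c,o=wristcam();pickle.dump(c,open("w1.pkl","wb"));cv2.imwrite("pics/w1.png",cv2.resize(c["img"][:,:,::-1],(800,600),interpolation=cv2.INTER_CUBIC))
E
```

```text
clock 1.35 tcp [424.7 141.3 231.8] shift cm [15.27 -7.25  0.18] twist 0.001207146099446721 F [0.4 0.5 0.8]validation failed for argument at $[0]...
```

View pics/w1.png

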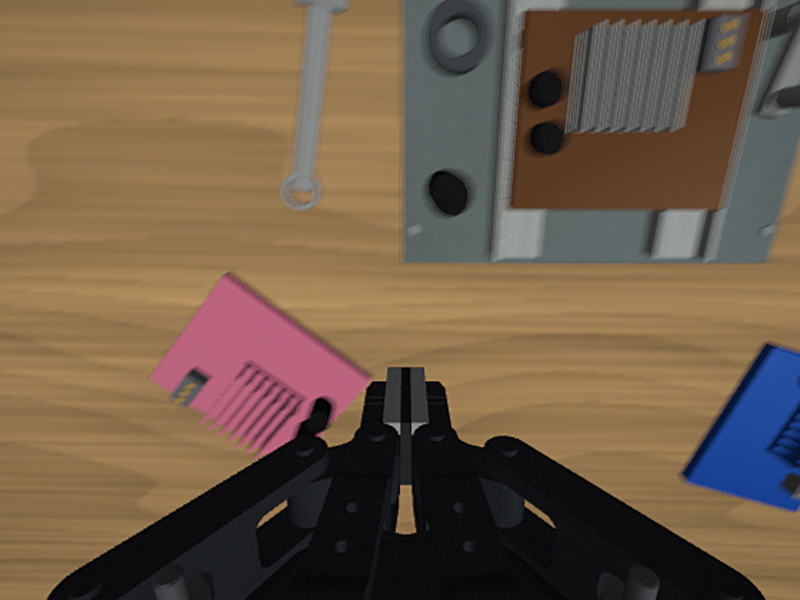

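The row format needs every key. This frame does show the brown board ahead, with its near edge at (512,207)–(720,209), and the shut fingertips at (405,370). I'll complete the move and look again.

```bash
python3 -m creep '[{"dx":16.5,"dy":-6.5,"dz":0,"twist":0,"gripper":255},{"dx":16.5,"dy":-6.5,"dz":0,"twist":0,"gripper":255},{"dx":16.5,"dy":-6.5,"dz":0,"twist":0,"gripper":255},{"dx":16.5,"dy":-6.5,"dz":0,"twist":0,"gripper":255},{"dx":16.5,"dy":-6.5,"dz":0,"twist":0,"gripper":255},{"dx":16.5,"dy":-6.5,"dz":0,"twist":0,"gripper":255}]'
python3 - <<'E'
from h import *
import cv2,pickle
go([500,-10,230],-np.pi/2+.0176)
c,o=wristcam();pickle.dump(c,open("w1.pkl","wb"));cv2.imwrite("pics/w2.png",cv2.resize(c["img"][:,:,::-1],(800,600),interpolation=cv2.INTER_CUBIC))
E
```

```text
clock: 1.9
tcp_pos: [492.9, -23.0, 231.0]
eef_rot: [0.712, -0.702, -0.0, 0.0]
contact_force: [0.1, 0.1, -0.1]
grip_width: -0.003
clock 1.9 tcp [492.9 -23.  231. ] shift cm [-1.29 -0.73  0.1 ] twist -0.004354990263411018 F [ 0.1  0.1 -0.1]
```

View pics/w2.png

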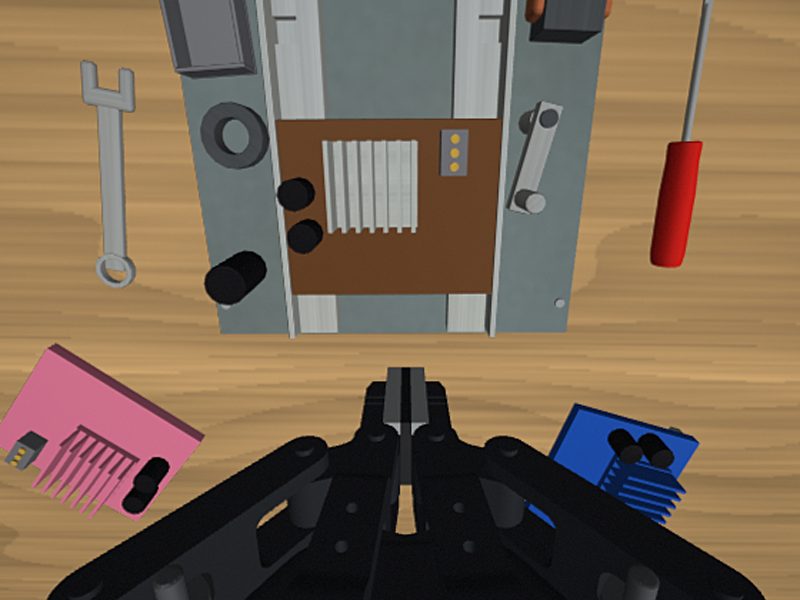

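The wrist view shows the whole board: near edge (292,294)–(491,293), far edge (276,121)–(501,119), post at (549,118) and pin top at (530,202). The notches are visible at (287,18) and (491,16).

```bash
python3 - <<'E'
from h import *
import pickle
W=pickle.load(open("w1.pkl","rb"));p=np.load("p.npy")
w=lambda a,b:((a+.5)*.7-.5,(b+.5)*.7-.5)
obs=[((221,334),(-150,160,6)),((567,332),(-150,-160,6)),((299,333),(-130,80,26)),((338,333),(-130,48,26)),((447,332),(-130,-48,26)),((488,332),(-130,-80,26))]
def f(p): return np.concatenate([(proj(W,ch(p,X))[0]-w(*uv)) for uv,X in obs])
print(f(p).reshape(-1,2).round(1))
q=least_squares(f,p,x_scale=[1,1,.01]).x;print(q,f(q).reshape(-1,2).round(1))
np.save("q.npy",q)
for n,uv,z in[("nearL",(292,294),46),("nearR",(491,293),46),("farL",(276,121),46),("farR",(501,119),46),("post",(549,118),57),("pin",(530,202),85)]:
    X=ray(W,w(*uv),z);print(n,X.round(1),inv(q,X).round(1))
for z in(45,57,65): print(z,((proj(W,ch(q,[40,-110,z]))[0]+.5)/.7).round(0))
E
```

```text
[[-0.3  2.6]
 [-1.6  3. ]
 [ 0.5 -5.2]
 [-1.  -5.3]
 [-0.2 -4.9]
 [-3.1 -5. ]]
[ 5.60134301e+02 -1.14379831e+01  1.93258640e-02] [[ 1.   5.2]
 [-1.   5.2]
 [ 1.7 -2.5]
 [ 0.  -2.7]
 [ 0.7 -2.4]
 [-2.4 -2.6]]
nearL [467.7  66.5  46. ] [-90.9  79.7  46. ]
nearR [470.6 -92.7  46. ] [-91.1 -79.5  46. ]
farL [595.7  68.5  46. ] [37.1 79.2 46. ]
farR [599.2 -89.7  46. ] [ 37.5 -79.   46. ]
post [ 599.5 -120.    57. ] [  37.2 -109.3   57. ]
pin [ 546.4 -105.1   85. ] [-15.6 -93.3  85. ]
45 [546. 116.]
57 [551. 114.]
65 [555. 113.]
```

Board positions from the top and wrist cameras agree within 2 mm: near edge at world x ≈ 469, mid y ≈ −13. The seat is about 76 mm farther on. The pin is 55 mm from the post and the catch at about 0.28 rad, both as described. The rail-end rows don't fit the plate edge well, but the push ends on contact, so that doesn't matter. Next I go behind the near edge.

```bash
python3 -m creep '[{"dx":-1,"dy":4.8,"dz":0,"twist":0,"gripper":255},{"dx":-1,"dy":4.8,"dz":4,"twist":0,"gripper":255},{"dx":-1,"dy":4.8,"dz":8,"twist":0,"gripper":255},{"dx":-1,"dy":4.8,"dz":12,"twist":0,"gripper":255},{"dx":-1,"dy":4.8,"dz":15,"twist":0,"gripper":255},{"dx":-1,"dy":4.8,"dz":17,"twist":0,"gripper":255},{"dx":-1,"dy":4.8,"dz":19,"twist":0,"gripper":255},{"dx":-1,"dy":4.8,"dz":20.5,"twist":0,"gripper":255},{"dx":-1,"dy":4.8,"dz":20.5,"twist":0,"gripper":255}]'
python3 - <<'E'
from h import *
import cv2,pickle
go([458,-13,26],-np.pi/2+.0176)
c,o=wristcam();cv2.imwrite("pics/w3.png",cv2.resize(c["img"][:,:,::-1],(800,600),interpolation=cv2.INTER_CUBIC))
E
```

```text
clock: 2.7
tcp_pos: [441.8, -10.7, 24.0]
eef_rot: [0.714, -0.7, -0.002, 0.003]
contact_force: [-0.8, 0.0, 0.1]
grip_width: 0.003
clock 2.7 tcp [441.8 -10.7  24. ] shift cm [ 0.26 -1.62 -0.2 ] twist 0.0023073971678009286 F [-0.8  0.   0.1]
```

View pics/w3.png

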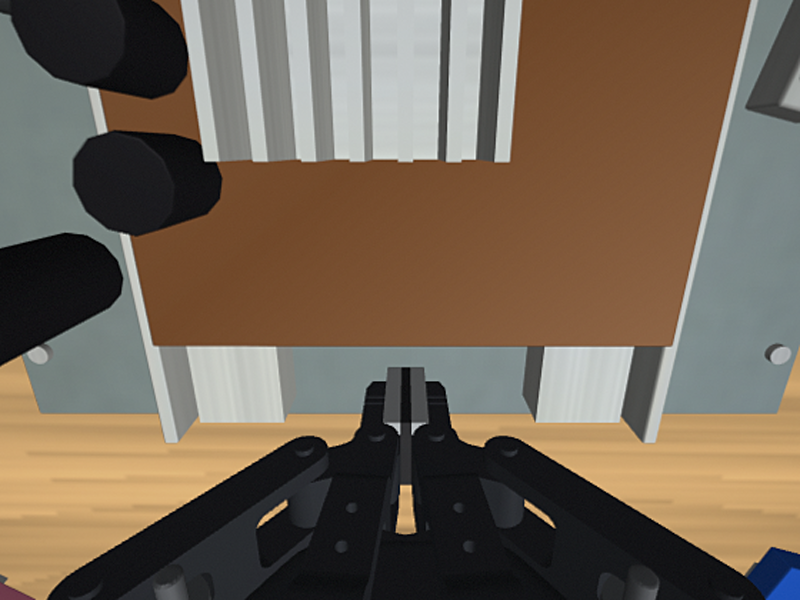

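The fingertips, at (405,370), are between the rails just behind the board edge at row 345, centred within 2 mm. I'll start the push slowly.

```bash
python3 -m creep '[{"dx":0.2,"dy":-0.7,"dz":0,"twist":0,"gripper":255},{"dx":0.2,"dy":-1.2,"dz":0,"twist":0,"gripper":255},{"dx":0.2,"dy":-1.7,"dz":0,"twist":0,"gripper":255},{"dx":0.2,"dy":-2.2,"dz":0,"twist":0,"gripper":255},{"dx":0.2,"dy":-2.7,"dz":0,"twist":0,"gripper":255},{"dx":0.2,"dy":-3.2,"dz":0,"twist":0,"gripper":255},{"dx":0.2,"dy":-3.7,"dz":0,"twist":0,"gripper":255},{"dx":0.2,"dy":-4.2,"dz":0,"twist":0,"gripper":255},{"dx":0.2,"dy":-4.7,"dz":0,"twist":0,"gripper":255},{"dx":0.2,"dy":-5.2,"dz":0,"twist":0,"gripper":255},{"dx":0.2,"dy":-5.7,"dz":0,"twist":0,"gripper":255},{"dx":0.2,"dy":-6.2,"dz":0,"twist":0,"gripper":255}]'
python3 - <<'E'
from h import *
import cv2,pickle
go([533,-13,26],-np.pi/2+.0176)
c,o=wristcam();cv2.imwrite("pics/w4.png",cv2.resize(c["img"][:,:,::-1],(800,600),interpolation=cv2.INTER_CUBIC))
E
```

```text
clock: 3.75
tcp_pos: [506.6, -12.3, 26.3]
eef_rot: [0.713, -0.701, -0.0, 0.0]
contact_force: [-2.5, 0.4, 1.4]
grip_width: 0.0
clock 3.75 tcp [506.6 -12.3  26.3] shift cm [ 0.12 -2.64  0.03] twist 0.0005595545980456862 F [-2.5  0.4  1.4]
```

View pics/w4.png

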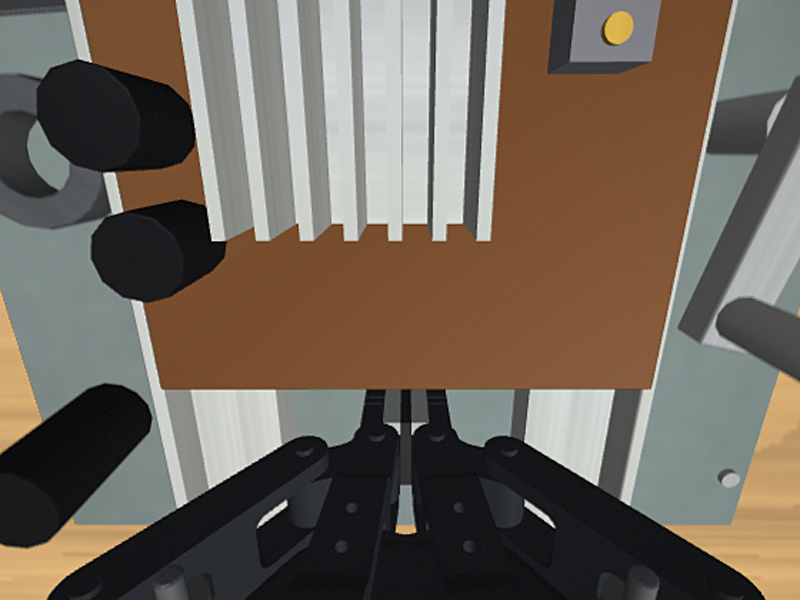

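The edge is in contact at row 388 and sliding at 2.5 N. The fingertips are hidden below it, as expected. I'll continue slowly toward the notches.

```bash
python3 -m creep '[{"dx":0,"dy":-0.3,"dz":0,"twist":0,"gripper":255},{"dx":0,"dy":-0.6,"dz":0,"twist":0,"gripper":255},{"dx":0,"dy":-0.9,"dz":0,"twist":0,"gripper":255},{"dx":0,"dy":-1.2,"dz":0,"twist":0,"gripper":255},{"dx":0,"dy":-1.5,"dz":0,"twist":0,"gripper":255},{"dx":0,"dy":-1.8,"dz":0,"twist":0,"gripper":255}]'
python3 -m creep '[{"dx":0,"dy":-0.2,"dz":0,"twist":0,"gripper":255},{"dx":0,"dy":-0.4,"dz":0,"twist":0,"gripper":255},{"dx":0,"dy":-0.6,"dz":0,"twist":0,"gripper":255}]'
python3 - <<'E'
from h import *
import cv2,pickle
go([533,-13,26],-np.pi/2+.0176)
c,o=wristcam();cv2.imwrite("pics/w5.png",cv2.resize(c["img"][:,:,::-1],(800,600),interpolation=cv2.INTER_CUBIC))
E
```

```text
clock: 4.3
tcp_pos: [524.4, -11.9, 26.2]
eef_rot: [0.713, -0.701, -0.0, -0.0]
contact_force: [-2.5, 0.2, 0.1]
grip_width: 0.003
clock: 4.55
tcp_pos: [530.5, -11.8, 26.3]
eef_rot: [0.714, -0.701, 0.0, -0.0]
contact_force: [-2.0, -0.4, -0.3]
grip_width: 0.004
clock 4.55 tcp [530.5 -11.8  26.3] shift cm [ 0.12 -0.24  0.03] twist 0.0006864961855495011 F [-2.  -0.4 -0.3]
```

View pics/w5.png

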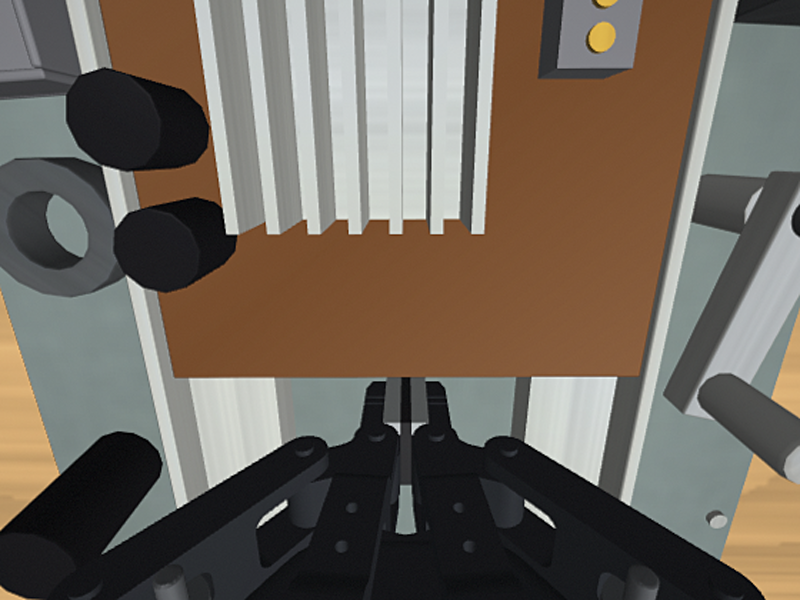

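The near edge moved up to row 377 and its width shrank from 490 to 465 px, which is 7–8 mm deeper, so the board has dropped. I'll nudge on gently to feel the stop.

```bash
for i in 1 2; do python3 -m creep '[{"dx":0,"dy":-0.15,"dz":0,"twist":0,"gripper":255},{"dx":0,"dy":-0.3,"dz":0,"twist":0,"gripper":255}]'; done
```

```text
clock: 4.77
tcp_pos: [532.4, -11.9, 26.3]
eef_rot: [0.713, -0.701, -0.0, 0.001]
contact_force: [-3.8, -1.0, 2.1]
grip_width: -0.001
clock: 4.93
tcp_pos: [535.8, -11.8, 26.3]
eef_rot: [0.713, -0.701, -0.0, 0.0]
contact_force: [-6.0, 2.1, 2.4]
grip_width: 0.003
```

```bash
python3 -m creep '[{"dx":0,"dy":-0.15,"dz":0,"twist":0,"gripper":255},{"dx":0,"dy":-0.15,"dz":0,"twist":0,"gripper":255}]'
python3 - <<'E'
from h import *
import cv2,pickle
go([533,-13,26],-np.pi/2+.0176)
c,o=wristcam();pickle.dump(c,open("w6.pkl","wb"));cv2.imwrite("pics/w6.png",cv2.resize(c["img"][:,:,::-1],(800,600),interpolation=cv2.INTER_CUBIC))
c=read_camera("side");cv2.imwrite("pics/s6.png",cv2.resize(c["img"][170:310,180:350,::-1],None,fx=4.2,fy=4.2,interpolation=cv2.INTER_CUBIC))
E
```

```text
clock: 5.1
tcp_pos: [535.8, -11.9, 26.1]
eef_rot: [0.713, -0.701, -0.001, 0.002]
contact_force: [-6.6, 1.2, 5.6]
grip_width: 0.004
clock 5.1 tcp [535.8 -11.9  26.1] shift cm [0.1  0.28 0.02] twist 5.0110816982140705e-05 F [-6.6  1.2  5.6]
```

View pics/w6.png

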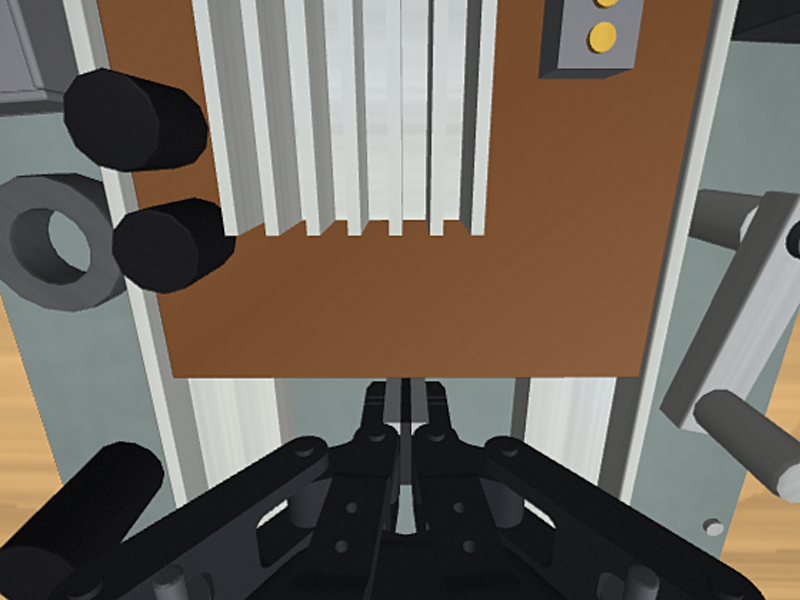

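View pics/s6.png

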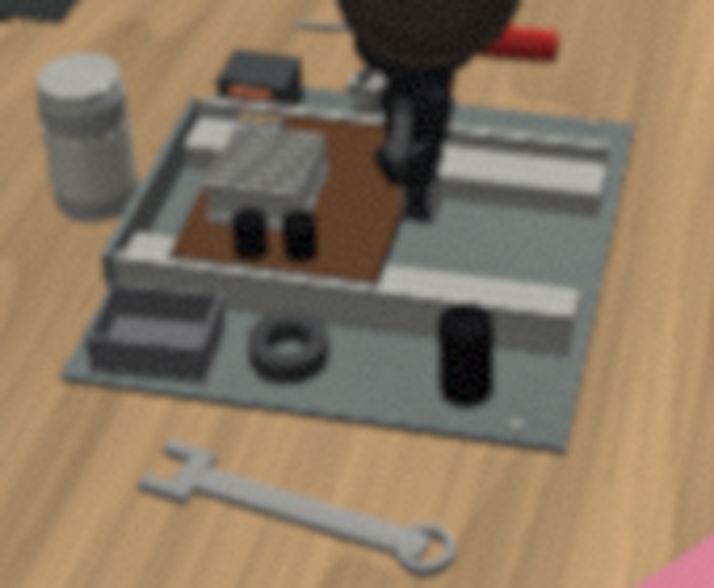

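The board is stopped: TCP stayed at 535.8 for the last command while the force rose to 6.6 N, and in the side view it lies below the guide tops. I'll back off and rise.

```bash
python3 -m creep '[{"dx":0,"dy":0.5,"dz":0,"twist":0,"gripper":255},{"dx":0,"dy":1.2,"dz":0,"twist":0,"gripper":255},{"dx":0,"dy":2.2,"dz":0,"twist":0,"gripper":255},{"dx":0,"dy":3.2,"dz":-3,"twist":0,"gripper":255},{"dx":0,"dy":3.2,"dz":-7,"twist":0,"gripper":255},{"dx":0,"dy":3.2,"dz":-11,"twist":0,"gripper":255},{"dx":0,"dy":3.2,"dz":-15,"twist":0,"gripper":255},{"dx":0,"dy":3.2,"dz":-19,"twist":0,"gripper":255},{"dx":0,"dy":3.2,"dz":-19,"twist":0,"gripper":255},{"dx":0,"dy":3.2,"dz":-19,"twist":0,"gripper":255}]'
python3 - <<'E'
from h import *
import cv2,pickle
go([533,-13,26],-np.pi/2+.0176);print(sensors.get_obs()["qpos"].round(3))
c,o=wristcam();pickle.dump(c,open("w7.pkl","wb"));cv2.imwrite("pics/w7.png",cv2.resize(c["img"][:,:,::-1],(800,600),interpolation=cv2.INTER_CUBIC))
E
```

```text
clock: 6.03
tcp_pos: [506.8, -11.8, 219.2]
eef_rot: [0.714, -0.701, 0.002, -0.004]
contact_force: [-1.1, -0.7, -0.6]
grip_width: -0.0
clock 6.03 tcp [506.8 -11.8 219.2] shift cm [ 0.21 -2.46 19.34] twist 0.0007081853218249279 F [-1.1 -0.7 -0.6]
[ 0.297  0.19  -0.3    0.    -1.073  1.292]
```

View pics/w7.png

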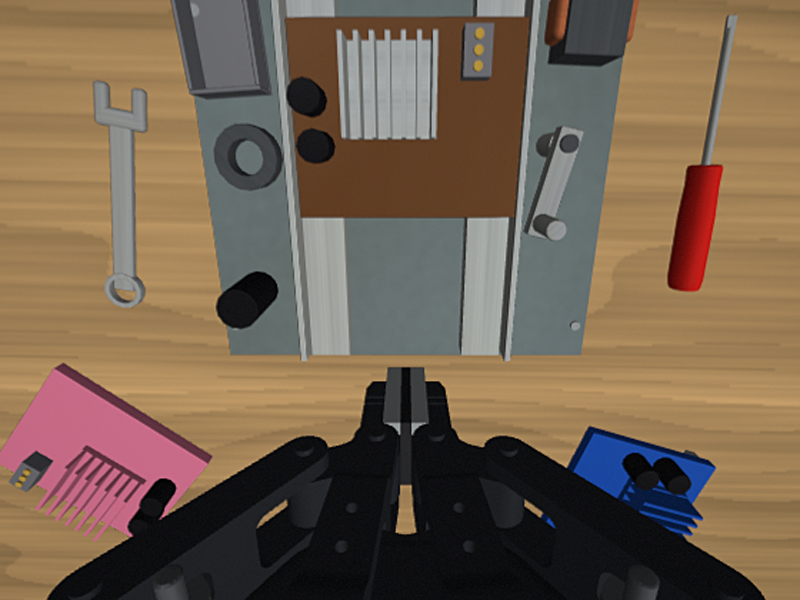

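```bash
python3 - <<'E'
from h import *
import pickle
W=pickle.load(open("w7.pkl","rb"));q=np.load("q.npy")
w=lambda a,b:((a+.5)*.7-.5,(b+.5)*.7-.5)
for z in(38,46):
  P=[ray(W,w(*uv),z) for uv in((302,217),(513,217),(288,17),(527,17))]
  print(z,[x.round(1) for x in P],"widths",np.linalg.norm(P[0]-P[1]),np.linalg.norm(P[2]-P[3]),"len",np.linalg.norm(P[0]-P[2]),np.linalg.norm(P[1]-P[3]))
post=ray(W,w(569,144),57);pin=ray(W,w(555,229),85);print(post,pin,np.linalg.norm((post-pin)[:2]))
post=np.array([599.5,-120.]); d=pin[:2]-post; th=np.arctan2(d[1],-d[0])+.018;print("theta",th)
n=0.67+.018; N=np.array([np.cos(n),np.sin(n)])
for t in (th,.3,.6,.9,1.2,1.4,1.57,1.65):
  a=t-.018; P=post+55*np.array([-np.cos(a),np.sin(a)]); F=P-18*N; print(round(t,2),"pin",P.round(1),"finger",F.round(1))
F0=post+55*np.array([-np.cos(th-.018),np.sin(th-.018)])-38*N
print(F0); go([F0[0],F0[1],150],-np.pi/2+n)
E
```

```text
38 [array([544.5,  65.6,  38. ]), array([547.4, -91.9,  38. ]), array([673.5,  67.2,  38. ]), array([676.3, -88.4,  38. ])] widths 157.4773017257722 155.63887802477893 len 129.01750035306492 128.94344374232458
46 [array([545.6,  63.7,  46. ]), array([548.4, -89.9,  46. ]), array([671.4,  65.3,  46. ]), array([674.2, -86.5,  46. ])] widths 153.59898035383316 151.8058330060166 len 125.84008161722204 125.76784885876413
[ 598.66733506 -119.78215972   57.        ] [ 546.29722095 -107.9911875    85.        ] 53.68105697417025
theta 0.2399975185356823
0.24 pin [ 545.8 -107.9] finger [ 531.9 -119.3]
0.3 pin [ 546.7 -104.7] finger [ 532.8 -116.1]
0.6 pin [553.6 -89.8] finger [ 539.6 -101.2]
0.9 pin [564.5 -77.5] finger [550.6 -89. ]
1.2 pin [578.7 -69.1] finger [564.7 -80.5]
1.4 pin [589.2 -66. ] finger [575.3 -77.4]
1.57 pin [598.5 -65. ] finger [584.6 -76.4]
1.65 pin [602.9 -65.1] finger [589.  -76.5]
[ 516.49405608 -132.01992911]
clock 6.08 tcp [505.4 -12.1 216.9] shift cm [12.02 -0.88  6.68] twist -0.6700060697591113 F [-0.8  0.3 -1.1]
```

Measured as if at z = 38 mm, the board is 129 × 156–157 mm, flat, centred at x ≈ 610, so it is dropped and seated. The catch is at about 0.24 rad, still open. I go behind the pin with the finger face turned 0.67 rad.

```bash
python3 -m creep '[{"dx":12,"dy":-0.9,"dz":4,"twist":-0.67,"gripper":255},{"dx":12,"dy":-0.9,"dz":6.7,"twist":-0.67,"gripper":255},{"dx":12,"dy":-0.9,"dz":6.7,"twist":-0.67,"gripper":255},{"dx":12,"dy":-0.9,"dz":6.7,"twist":-0.67,"gripper":255},{"dx":12,"dy":-0.9,"dz":6.7,"twist":-0.67,"gripper":255},{"dx":12,"dy":-0.9,"dz":6.7,"twist":-0.67,"gripper":255},{"dx":12,"dy":-0.9,"dz":6.7,"twist":-0.67,"gripper":255},{"dx":12,"dy":-0.9,"dz":6.7,"twist":-0.67,"gripper":255}]'
python3 - <<'E'
from h import *
import cv2,pickle
go([516.5,-132,62],-np.pi/2+.688);print(sensors.get_obs()["qpos"].round(3))
c,o=wristcam();pickle.dump(c,open("w8.pkl","wb"));cv2.imwrite("pics/w8.png",cv2.resize(c["img"][:,:,::-1],(800,600),interpolation=cv2.INTER_CUBIC))
E
```

```text
clock: 6.75
tcp_pos: [515.8, -132.1, 147.7]
eef_rot: [0.904, -0.428, -0.001, 0.001]
contact_force: [1.2, -0.0, 0.4]
grip_width: -0.001
clock 6.75 tcp [ 515.8 -132.1  147.7] shift cm [ 0.05 -0.08  8.57] twist -0.002153418989591316 F [ 1.2 -0.   0.4]
[ 0.054  0.309 -0.336 -0.    -0.929  2.203]
```

View pics/w8.png

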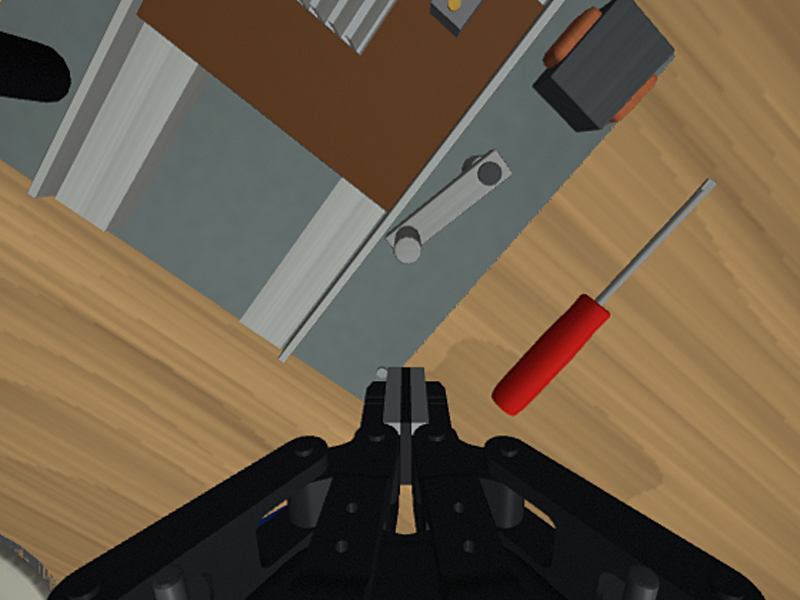

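The pin at (407,248) is straight ahead of the fingers (column 406). I'll descend and work out the arc.

```bash
python3 -m creep '[{"dx":0,"dy":0,"dz":3,"twist":0,"gripper":255},{"dx":0,"dy":0,"dz":6,"twist":0,"gripper":255},{"dx":0,"dy":0,"dz":8,"twist":0,"gripper":255},{"dx":0,"dy":0,"dz":8.5,"twist":0,"gripper":255},{"dx":0,"dy":0,"dz":8.5,"twist":0,"gripper":255}]'
cat > arc.py <<'E'
from h import *
o=sensors.get_obs();R=Ro.from_quat(o["eef_rot"]).as_matrix();N=-R[:2,1];print(o["tcp_pos"].round(1),N)
post=np.array([599.,-120.])
for t in np.r_[.24:1.71:.105]:
  a=t-.018; F=post+55*np.array([-np.cos(a),np.sin(a)])-18*N
  print(round(t,2),(R.T@(np.r_[F,o["tcp_pos"][2]]-o["tcp_pos"])/10).round(2))
E
python3 arc.py
```

```text
clock: 7.22
tcp_pos: [515.7, -131.9, 62.8]
eef_rot: [0.904, -0.427, -0.002, 0.001]
contact_force: [-0.5, 0.2, 0.6]
grip_width: 0.002
[ 515.7 -131.9   62.8] [0.77257627 0.63491424]
0.24 [ 0.03 -2.01 -0.01]
0.34 [-0.3  -2.49 -0.01]
0.45 [-0.58 -2.99 -0.01]
0.55 [-0.8  -3.53 -0.01]
0.66 [-0.97 -4.08 -0.01]
0.76 [-1.08 -4.65 -0.01]
0.87 [-1.12 -5.22 -0.01]
0.97 [-1.11 -5.8  -0.02]
1.08 [-1.04 -6.37 -0.02]
1.18 [-0.91 -6.93 -0.02]
1.29 [-0.72 -7.48 -0.02]
1.39 [-0.47 -8.   -0.02]
1.5 [-0.17 -8.49 -0.03]
1.6 [ 0.18 -8.95 -0.03]
```

```bash
python3 -m creep '[{"dx":0,"dy":-0.8,"dz":0,"twist":0,"gripper":255},{"dx":0,"dy":-1.5,"dz":0,"twist":0,"gripper":255},{"dx":0,"dy":-2,"dz":0,"twist":0,"gripper":255},{"dx":-0.3,"dy":-2.5,"dz":0,"twist":0,"gripper":255},{"dx":-0.6,"dy":-3,"dz":0,"twist":0,"gripper":255},{"dx":-0.8,"dy":-3.5,"dz":0,"twist":0,"gripper":255},{"dx":-1,"dy":-4.1,"dz":0,"twist":0,"gripper":255},{"dx":-1.1,"dy":-4.6,"dz":0,"twist":0,"gripper":255}]'
python3 - <<'E'
from h import *
import cv2
c,o=wristcam();cv2.imwrite("pics/w9.png",cv2.resize(c["img"][:,:,::-1],(800,600),interpolation=cv2.INTER_CUBIC))
E
python3 arc.py
```

```text
clock: 7.88
tcp_pos: [545.1, -93.7, 64.2]
eef_rot: [0.904, -0.427, -0.0, 0.0]
contact_force: [-2.2, -0.7, 0.9]
grip_width: 0.001
[546.1 -93.3  64.2] [0.77176637 0.63590609]
0.24 [ 1.08  2.79 -0.  ]
0.34 [ 0.75  2.31 -0.  ]
0.45 [ 0.48  1.81 -0.  ]
0.55 [ 0.25  1.28 -0.  ]
0.66 [ 0.09  0.72 -0.  ]
0.76 [-0.02  0.16 -0.  ]
0.87 [-0.07 -0.42  0.  ]
0.97 [-0.05 -1.    0.  ]
1.08 [ 0.02 -1.57  0.  ]
1.18 [ 0.15 -2.13  0.  ]
1.29 [ 0.34 -2.68  0.  ]
1.39 [ 0.59 -3.2   0.  ]
1.5 [ 0.89 -3.69  0.  ]
1.6 [ 1.24 -4.15  0.  ]
```

View pics/w9.png

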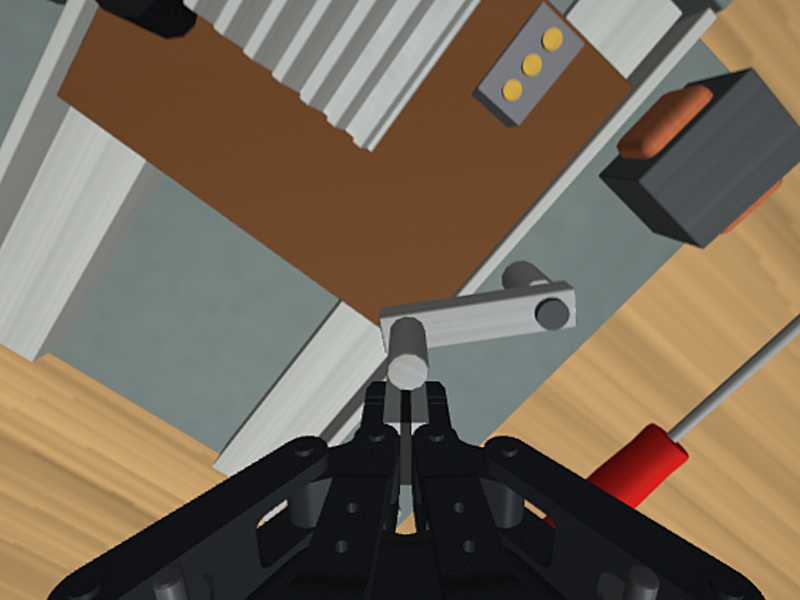

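The pin at (407,372) is centred on the finger face and the catch is swinging over the board's near corner. I'll carry on round the arc.

```bash
python3 -m creep '[{"dx":0,"dy":-0.4,"dz":0,"twist":0,"gripper":255},{"dx":0,"dy":-1,"dz":0,"twist":0,"gripper":255},{"dx":0,"dy":-1.6,"dz":0,"twist":0,"gripper":255},{"dx":0.15,"dy":-2.1,"dz":0,"twist":0,"gripper":255},{"dx":0.35,"dy":-2.7,"dz":0,"twist":0,"gripper":255},{"dx":0.6,"dy":-3.2,"dz":0,"twist":0,"gripper":255},{"dx":0.9,"dy":-3.7,"dz":0,"twist":0,"gripper":255}]'
python3 - <<'E'
from h import *
import cv2
c,o=wristcam();cv2.imwrite("pics/w10.png",cv2.resize(c["img"][:,:,::-1],(800,600),interpolation=cv2.INTER_CUBIC))
E
python3 arc.py|tail -5
```

```text
clock: 8.52
tcp_pos: [580.5, -77.7, 64.3]
eef_rot: [0.904, -0.427, 0.0, -0.0]
contact_force: [-1.3, 0.3, 0.6]
grip_width: 0.001
1.18 [-0.92  1.63 -0.  ]
1.29 [-0.73  1.08 -0.  ]
1.39 [-0.48  0.56 -0.  ]
1.5 [-0.18  0.07 -0.  ]
1.6 [ 0.17 -0.39  0.  ]
```

View pics/w10.png

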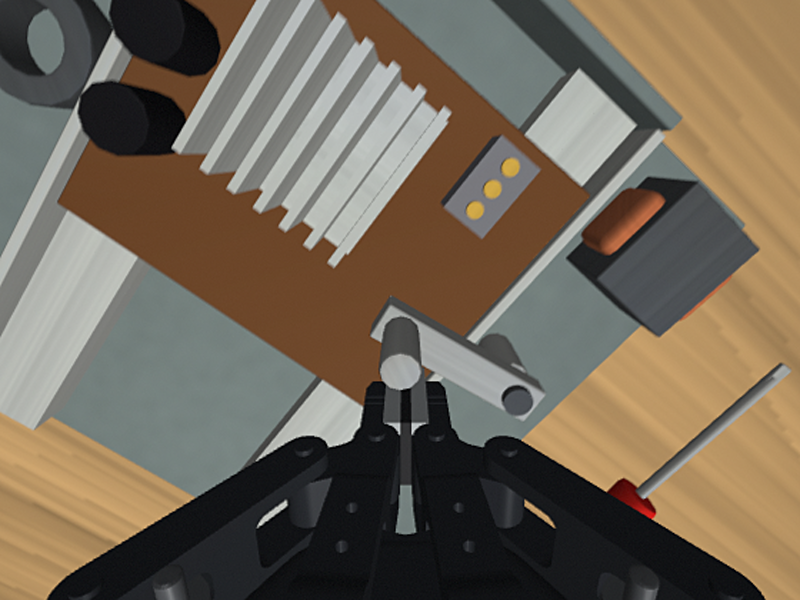

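```bash
python3 -m creep '[{"dx":0.1,"dy":-0.2,"dz":0,"twist":0,"gripper":255},{"dx":0.2,"dy":-0.4,"dz":0,"twist":0,"gripper":255},{"dx":0.2,"dy":-0.4,"dz":0,"twist":0,"gripper":255}]'; python3 -m creep '[{"dx":0.1,"dy":-0.1,"dz":0,"twist":0,"gripper":255},{"dx":0.15,"dy":-0.2,"dz":0,"twist":0,"gripper":255}]'
```

```text
clock: 8.82
tcp_pos: [584.7, -77.0, 64.4]
eef_rot: [0.904, -0.427, 0.001, -0.0]
contact_force: [0.5, -0.4, 0.6]
grip_width: -0.002
clock: 8.98
tcp_pos: [586.3, -76.9, 64.4]
eef_rot: [0.904, -0.427, -0.0, 0.0]
contact_force: [-1.5, -1.1, 0.3]
grip_width: -0.001
```

```bash
for i in 1 2 3; do python3 -m creep '[{"dx":0.1,"dy":-0.1,"dz":0,"twist":0,"gripper":255},{"dx":0.1,"dy":-0.15,"dz":0,"twist":0,"gripper":255}]'|sed -n '2p;4p'; done
```

```text
tcp_pos: [586.6, -77.1, 64.1]
contact_force: [-5.4, -2.5, 3.1]
tcp_pos: [586.9, -77.3, 63.9]
contact_force: [-7.0, -2.6, 4.7]
tcp_pos: [587.2, -77.6, 63.7]
contact_force: [-10.1, -4.7, 6.1]
```

The force climbs (10 N) with almost no travel, so the catch is on its stop. I'll back off and lift clear.

```bash
python3 -m creep '[{"dx":0,"dy":0.5,"dz":0,"twist":0,"gripper":255},{"dx":0,"dy":1.2,"dz":0,"twist":0,"gripper":255},{"dx":0,"dy":2.2,"dz":0,"twist":0,"gripper":255},{"dx":0,"dy":2.7,"dz":-3,"twist":0,"gripper":255},{"dx":0,"dy":2.7,"dz":-7,"twist":0,"gripper":255},{"dx":0,"dy":2.7,"dz":-11,"twist":0,"gripper":255},{"dx":0,"dy":2.7,"dz":-15,"twist":0,"gripper":255},{"dx":0,"dy":2.7,"dz":-16,"twist":0,"gripper":255},{"dx":0,"dy":2.7,"dz":-16,"twist":0,"gripper":255},{"dx":0,"dy":2.7,"dz":-16,"twist":0,"gripper":255}]'
python3 - <<'E'
from h import *
import cv2,pickle
c,o=wristcam();pickle.dump(c,open("w11.pkl","wb"));cv2.imwrite("pics/w11.png",cv2.resize(c["img"][:,:,::-1],(800,600),interpolation=cv2.INTER_CUBIC))
c=read_camera("side");cv2.imwrite("pics/s11.png",cv2.resize(c["img"][170:310,180:350,::-1],None,fx=4.2,fy=4.2,interpolation=cv2.INTER_CUBIC))
E
```

```text
clock: 10.32
tcp_pos: [571.0, -93.3, 224.9]
eef_rot: [0.904, -0.427, 0.001, -0.001]
contact_force: [-0.7, 0.3, -0.9]
grip_width: -0.0
```

View pics/w11.png

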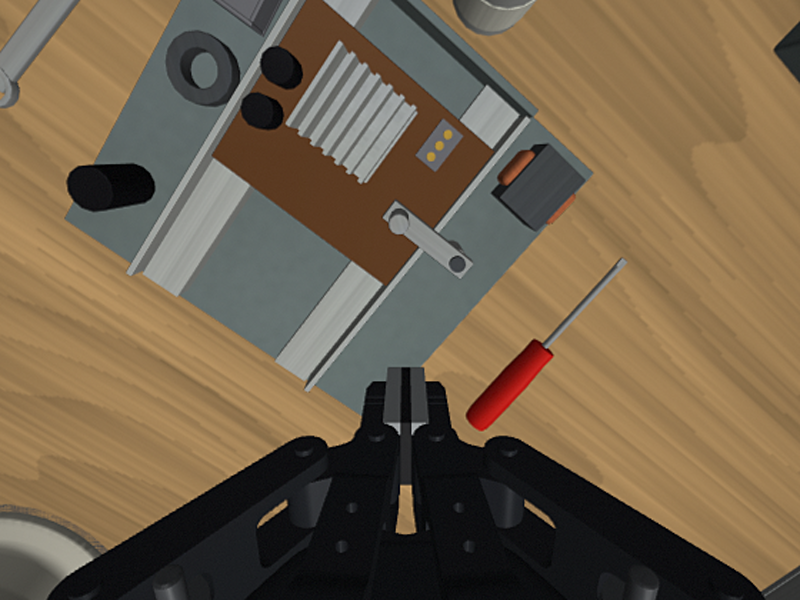

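View pics/s11.png

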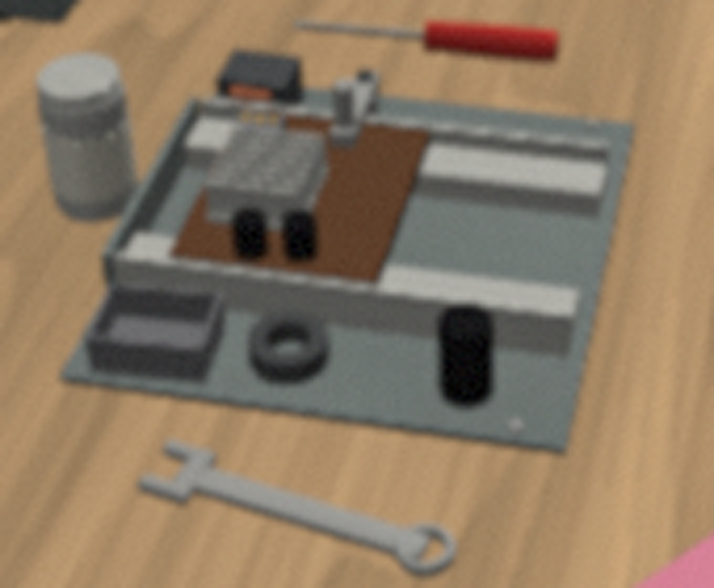

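The catch lies square across the board, with its pin at (398,221) and post at (457,264). The board is flat, its near edge unmoved, and the bystanders have not moved. One numeric check, then hand in.

```bash
python3 - <<'E'
from h import *
import pickle
from workcell import close_job
W=pickle.load(open("w11.pkl","rb"));w=lambda a,b:((a+.5)*.7-.5,(b+.5)*.7-.5)
post=ray(W,w(457,264),57);pin=ray(W,w(398,221),85);d=(pin-post)[:2]
th=np.arctan2(d[1],-d[0])+.018
L=ray(W,w(213,157),38);Rr=ray(W,w(384,284),38)
print(post,pin,np.linalg.norm(d),th,L,Rr,np.linalg.norm(L-Rr))
if th>1.45: print(close_job())
E
```

```text
[ 599.48855524 -120.00020077   57.        ] [599.79830595 -63.93379297  85.        ] 56.067263440169235 1.5943209818092343 [544.56696207  65.12298572  38.        ] [548.04727342 -90.67910011  38.        ] 155.8409526252714
the job is handed in; nothing more can be done
None
```

The job is done and handed in; `close_job` gives no verdict.

**What I did:** With the gripper shut, I pushed the brown board about 76 mm along its rails by the middle of its near edge, at about 2.5 N. It dropped into its notches, and a final nudge at 6.6 N no longer moved it. I then pushed the catch round by its pin until the force rose to about 11 N with almost no further travel. Last, I backed off and lifted clear to about 225 mm before handing in, at about 10.5 s of the 48 s allowed.

**Last checks:**
- **Catch:** it measured about 1.59 rad, which is its 1.57 rad stop within camera error. The pin measured 56 mm from the post, against 55 mm given.
- **Board:** its near edge stayed at world x ≈ 546 mm after the catch closed. That puts its centre at about 610 mm, against an expected seat at 608–610 mm. It looked flat and below the guide tops in the pictures.
- **Other parts:** the ones in the last two pictures (all seven bystanders) looked unmoved. I compared these by eye and did not measure them.

**What disagreed:**
- **Chassis position along x:** the rail-end and plate-edge pixels did not fit together, leaving the estimate uncertain by about 5 mm. I relied on the post position and on the felt stop instead.
- **Board width:** it measured 156–157 mm against 160 mm given when taken at its seated height. This fits a dropped board and does not fit one still riding high.

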